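# Move the tall gel cassette from the rack to the viewing stand

## Task

Draw the tall gel cassette straight up out of the slotted rack by its top edge and stand it upright in the middle of the steel stand's slot. Lower it right down onto the floor of the slot before letting go, and leave the two low cassettes where they are in the rack.

Things in the scene. Friction and masses are not known exactly. Their poses are not given: they have to be found in the camera images.
- tall_mid (a point): Centre (half-way up) of the tall gel cassette: a loose flat plate of pale rigid plastic, 100 wide (x, along its slot), 8 thick (y), 120 high (z up), 80-160 g. It begins on edge in one of the three slots (which one varies) of a fixed grey rack, on the slot's floor 8 above the table: its top edge is 128 above the table. Only its top 45 rises above the low cassettes.
- wide_mid (a point): Centre (half-way up) of a low cassette of the same plastic, 100 wide (x), 8 thick (y), only 75 high (z), to be left in the rack; top edge 83 above the table. The rack: base 130 x 150, 8 thick; three parallel slots 50 apart, each 12 wide, 120 long, between 4 thick walls whose tops are 48 above the table.
- narrow_mid (a point): Centre (half-way up) of the other low cassette, 70 wide (x), 8 thick (y), 75 high (z), in the remaining slot of the rack, to be left there; top edge 83 above the table.
- stand: Fixed steel stand: base plate 160 x 100, 10 thick, with one straight slot along its middle. Origin: centre of its underside, on the table, under the slot's middle; x along the slot, y across, z up. Slot 130 long, ends open, 14 wide, floor 10 above the table; its 4 thick walls are upright to 46 above the table, then flare out to a mouth about 35 wide, 62 above the table.
Not all that is in view belongs to the job. Leave any green or turquoise look-alike of the stand alone.

How it is judged:
By the outcome, as a careful person would: the job done as asked, in the order asked, and still so for the second after the job is handed in, with the robot touching nothing.
It also fails if it takes over 48 s, if anything falls off the work surface, if the arm or the gripper's body presses on something with over 40 N, if the wrist force passes 120 N, or if a joint passes its speed limit or range.

## Robot

A 6-joint arm with a two-finger parallel gripper is mounted at the origin on the work surface. World frame = base frame: x ahead of the robot, y to its left, z up, the work surface at z = 0. Lengths are in mm, angles in degrees, forces in N, time in s.
With the tool pointing down it reaches from about 300 to 850 mm from the base axis. Payload 4.2 kg.
Tool frame: the origin (TCP) lies midway between the tips of the shut fingers; the grasp point (between the pads) lies 19 mm behind it (env.hold_point_z is the z of the grasp point in the tool frame, in mm); z points along the fingers, y is the direction in which the jaws open and shut (so a half turn about z gives the same grasp; the last joint's range is limited). The gripper opens to 91 mm and grips with 3 to 60 N. Pads are 32 mm wide; open, the fingers measure 118 mm over their backs; the gripper's body (76 mm by 178 mm) begins 60 mm behind the grasp point.
Start: joints at [74.943, 18.312, 89.639, -0, 72.044, -1.146], TCP at [138.244, 558.15, 213.976] pointing down, gripper open.
Joint ranges: [-177.97, 177.97], [-48.28, 115.42], [12.27, 149.76], [-77.06, 257.06], [2.81, 150.46], [-146.56, 146.56]. Speed limits (degrees/s): [147.25, 147.25, 180, 180, 180, 180].

## Interface

Orientations are given as [roll, pitch, yaw] about the fixed x, y, z axes, in that order (R = Rz(yaw) Ry(pitch) Rx(roll)).
In Python, from workcell import env, grab_frame, camera_params, spotter gives the robot as it stands. The module is installed in compiled form; this text tells all that it offers.
- The arm moves only by the shell command python3 -m jog 'ROWS' [FORCE]. ROWS is text: rows parted by semicolons, each of 7 numbers parted by spaces: the turn, a rotation vector about the world's x, y, z in units of 5 degrees (1.0 is 5 degrees), then the shift along the world's x, y, z in units of 25 mm (1.0 is 25 mm), then the opening, from 0 (shut) to 1 (fully open). A call has 1 to 5 rows; each row is the pose to reach, as a shift and turn from the pose commanded when the call began; what a row does not reach only later rows make up. A row lasts 1/8 s, in which the tool goes at most 62.5 mm and 10.7 degrees, less where a joint would pass 70% of its speed; a pose out of reach is approached as far as the arm can. A call with a gripper value outside its range is refused whole. The fingers move at their own pace and stop on an object; FORCE is the grip in N (left out, the last holds). Time passes only in rows, so rows that repeat a pose let the fingers close. It gives the time, the measured TCP pose, the force and the opening at its end, in the units of the state.
- env.state(): the state, without advancing time (a new reading comes with each control period).
- grab_frame(name): name is "side" or "top" or "wrist"; returns the picture (420x560x3 uint8, red, green, blue); there is no depth.
- camera_params(name): a dict with "K" (3x3 intrinsics, pixels), "dist" ([k1, k2, p1, p2, k3] as OpenCV has them; the pictures are not rectified), "rvec" (rotation vector, rad) and "tvec" (3), from world to camera coordinates, as OpenCV has them. Camera axes: x right, y down, z forward; pixel columns grow to the right and rows downward; lengths in mm; the calibration is good to about 2 mm. A picture is of the moment at which its call begins: read the wrist's pose just before it. camera_params takes no time and is no camera call; for the wrist camera it gives the pose at the moment of the call.
- env.job_done(): hands the job in, once; it reports no verdict.
Trained networks look in the newest picture that a camera, given by its name, has taken for a name from the list of things; names that differ only in an ending like _2 or _b are one class to them, and where a whole thing is asked for, a point or a joint stands for the part that bears it (a point fixed in the world has none). Each returns a list of dicts, best first, with "conf" (0 to 1); they miss things now and then, are a little off and sometimes report something else, mostly with a low value. They report only what shows in the picture. A call takes as long as a camera call. They do not tell look-alikes from the thing itself.
- spotter.look_for(query, camera): "box" ([left, top, width, height] in pixels, round what is visible of it).
- spotter.trace(query, camera): "region" (420x560 bool, what is visible of it) and "box" ([left, top, width, height] in pixels, round what is visible of it).
The state is a dict: "time_s": time; "qpos": joint angles; "qvel": joint speeds; "effort": joint torques, N m; "ee_pos": TCP position; "ee_rot": TCP orientation; "force": force on the tool from outside, world axes, zero at the start; "torque": the same for the moment, N m; "gripper_width": finger opening in mm.
Only numpy, scipy, OpenCV 4.12 (cv2) and the standard library are available. Lean on these libraries where they do the work, as an engineer would, in place of code of your own. Each camera call takes 0.05 s, during which the arm holds its last target. There are 200 camera calls.

## Working session

There is one attempt and no reset: what is moved stays moved. The work goes in short steps, Python scripts to look and compute and a shell command to move; the robot and the scene stay as the last step left them, time stands still between calls to the robot, and variables do not carry over. Pictures are saved under pics/ and viewed, about 8 in all and at most 12, crops included, and the job is handed in when it is done.

```bash
mkdir -p pics; cat > h.py <<'E'
import numpy as np, cv2
from workcell import env, grab_frame, camera_params, spotter
def snap(n,f):
    im=grab_frame(n); cv2.imwrite(f'pics/{f}.png',im[:,:,::-1]); return im
def ray(n,uv,p=None):
    p=p or camera_params(n); K=np.array(p['K'],float);d=np.array(p['dist'],float)
    R=cv2.Rodrigues(np.array(p['rvec'],float))[0];t=np.array(p['tvec'],float).ravel()
    u=cv2.undistortPoints(np.array(uv,float).reshape(-1,1,2),K,d).reshape(-1,2)
    return -R.T@t,(R.T@np.c_[u,np.ones(len(u))].T).T
def onz(n,uv,z,p=None):
    c,d=ray(n,uv,p); return c+d*((z-c[2])/d[:,2])[:,None]
def proj(n,X,p=None):
    p=p or camera_params(n)
    return cv2.projectPoints(np.array(X,float).reshape(-1,3),np.array(p['rvec'],float),np.array(p['tvec'],float),np.array(p['K'],float),np.array(p['dist'],float))[0].reshape(-1,2)
E
python3 - <<'E'
from h import *
ims=[]
for n in ['side','top']:
    ims.append(snap(n,n+'0'))
    c,_=ray(n,[[280,210]]);print(n,c.round())
    for q in ['tall_mid','wide_mid','narrow_mid','stand']:
        print(n,q,[(r['box'],round(r['conf'],2),onz(n,[[r['box'][0]+r['box'][2]/2,r['box'][1]+r['box'][3]/2]],60)[0].round()) for r in spotter.look_for(q,n)][:3])
cv2.imwrite('pics/both.png',np.hstack(ims)[:,:,::-1])
print(env.state(),env.hold_point_z)
E
```

```text
side [  49. -555.  717.]
side tall_mid [([256.3, 108.3, 42.7, 32.9], 0.56, array([578., 280.,  60.]))]
side wide_mid [([254.9, 135.5, 48.4, 22.1], 0.84, array([532., 203.,  60.]))]
side narrow_mid [([268.8, 150.1, 30.6, 14.1], 0.56, array([520., 164.,  60.]))]
side stand [([139.2, 166.3, 80.0, 63.9], 0.97, array([268., 169.,  60.])), ([261.4, 345.2, 85.4, 74.8], 0.95, array([ 249., -297.,   60.])), ([342.7, 229.1, 82.7, 83.5], 0.94, array([ 485., -205.,   60.]))]
top [ 394.    4. 1116.]
top tall_mid [([123.8, 117.5, 34.4, 50.2], 0.9, array([564., 257.,  60.]))]
top wide_mid [([151.0, 135.3, 31.5, 45.5], 0.96, array([533., 204.,  60.]))]
top narrow_mid [([179.3, 152.1, 22.4, 27.4], 0.5, array([517., 156.,  60.]))]
top stand [([130.3, 242.8, 57.7, 76.6], 0.81, array([286., 217.,  60.])), ([370.8, 256.9, 77.2, 81.6], 0.73, array([ 253., -286.,   60.])), ([314.4, 126.0, 72.9, 85.7], 0.67, array([ 513., -166.,   60.]))]
{'time_s': 0.5, 'qpos': array([ 7.49429935e+01,  1.83103178e+01,  8.96431601e+01, -6.70419457e-04,
        7.20436636e+01, -1.14527808e+00]), 'qvel': array([ 0.06327558, -0.02437553, -0.09003619,  0.03137258, -0.03576034,
        0.01539352]), 'effort': array([ 7.66011708e-04, -4.11991417e+01, -2.32036901e+01,  7.26171769e-02,
        3.85750481e-02, -2.55301308e-05]), 'ee_pos': array([138.2370874 , 558.11606732, 213.96356021]), 'ee_rot': array([1.79997155e+02, 6.94781565e-04, 1.66088478e+02]), 'force': array([-0.32576166,  1.12003232, -0.40837475]), 'torque': array([0.02121042, 0.05227983, 0.0408979 ]), 'gripper_width': 91.48329882446889} -18.8
```

View pics/side0.png

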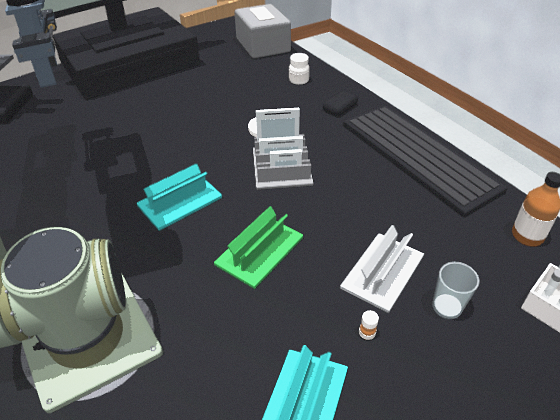

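View pics/top0.png

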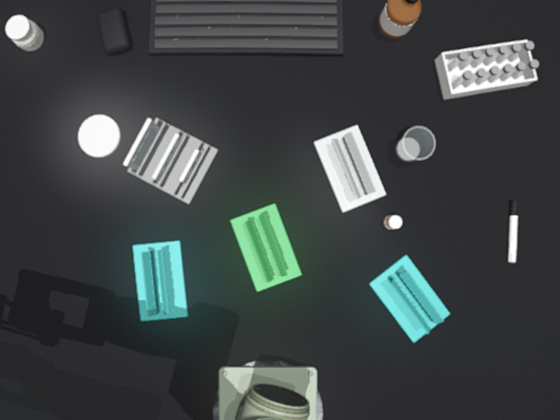

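The tall cassette is in the rack's outer-left slot (top picture about 141,142). The real stand is the grey-white one (350,168). The green and turquoise ones are look-alikes.

```bash
python3 - <<'E'
from h import *
im=cv2.imread('pics/top0.png')
grab_frame('top')
def best(q,near):
    rs=spotter.trace(q,'top')
    return min(rs,key=lambda r:np.hypot(r['box'][0]+r['box'][2]/2-near[0],r['box'][1]+r['box'][3]/2-near[1]))
for q,near,z in [('tall_mid',(141,142),128),('wide_mid',(166,158),83),('narrow_mid',(190,166),83),('stand',(350,168),10)]:
    r=best(q,near); c=cv2.findContours(r['region'].astype(np.uint8),0,2)[0]; c=max(c,key=cv2.contourArea)
    b=cv2.boxPoints(cv2.minAreaRect(c)); P=onz('top',b,z)
    e=[P[1]-P[0],P[2]-P[1]];l=max(e,key=np.linalg.norm)
    print(q,r['conf'],r['box'],b.round(1).tolist(),P.mean(0).round(1),[np.linalg.norm(x).round(1) for x in e],np.degrees(np.arctan2(l[1],l[0])).round(1))
a=cv2.resize(im[105:215,110:230],None,fx=5,fy=5,interpolation=2);b=cv2.resize(im[105:215,305:400],None,fx=3,fy=3,interpolation=2)
cv2.imwrite('pics/crop.png',a)
E
```

```text
tall_mid 0.93 [120.7, 117.4, 37.6, 51.7] [[122.5, 163.60000610351562], [147.1999969482422, 117.4000015258789], [161.8000030517578, 125.19999694824219], [137.1999969482422, 171.39999389648438]] [549.6 238.5 128. ] [np.float64(98.9), np.float64(32.1)] -27.3
wide_mid 0.76 [151.1, 136.5, 29.7, 45.8] [[151.1999969482422, 177.0], [175.10000610351562, 133.0], [183.3000030517578, 137.39999389648438], [159.39999389648438, 181.39999389648438]] [531.3 198.7  83. ] [np.float64(98.3), np.float64(18.6)] -27.8
narrow_mid 0.6 [178.9, 151.7, 21.8, 30.5] [[178.3000030517578, 179.0], [194.39999389648438, 149.10000610351562], [201.60000610351562, 153.0], [185.5, 182.89999389648438]] [513.9 153.6  83. ] [np.float64(66.6), np.float64(16.2)] -27.7
stand 0.94 [315.5, 127.3, 69.6, 84.9] [[312.20001220703125, 141.6999969482422], [357.0, 123.30000305175781], [386.20001220703125, 193.89999389648438], [341.3999938964844, 212.39999389648438]] [ 520.7 -170.6   10. ] [np.float64(103.6), np.float64(161.8)] -157.7
```

View pics/crop.png

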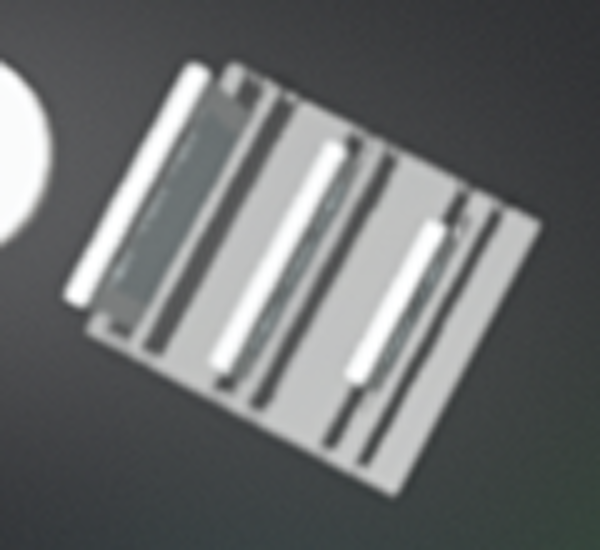

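The crop shows the tall cassette's top edge running from (77,300) to (197,68), which is (125.4,165) to (149.4,118.6) in the full picture. A white dish lies close to its left, so I'll approach with the jaws only partly open.

```bash
python3 - <<'E'
from h import *
P=onz('top',[[125.4,165],[149.4,118.6],[137.4,141.8]],128);d=P[1]-P[0]
print(P.round(1),np.linalg.norm(d),np.degrees(np.arctan2(d[1],d[0])))
s=env.state();print((P[2]-s['ee_pos'])/25, s['time_s'])
E
```

```text
[[510.5 269.7 128. ]
 [598.7 225.7 128. ]
 [554.5 247.6 128. ]] 98.62602793575097 -26.544445555362536
[ 16.64997128 -12.42142951  -3.440767  ] 0.75
```

```bash
python3 -m jog '0 0 -0.5 3 -2.2 0 0.6; 0 0 -1.0 6 -4.4 0 0.45; 0 0 -1.5 9 -6.6 0 0.45; 0 0 -2.0 12 -8.9 0 0.45; 0 0 -2.6 14.6 -10.9 0 0.45'; python3 -m jog '0 0 0 1.5 -1.1 0 0.45; 0 0 0 2 -1.5 0 0.45; 0 0 0 2 -1.5 0 0.45;0 0 0 2 -1.5 0 0.45'
python3 - <<'E'
from h import *
s=env.state();p=camera_params('wrist');snap('wrist','w1');print(s['time_s'],s['ee_pos'],s['ee_rot'],ray('wrist',[[280,210]],p))
for r in spotter.trace('tall_mid','wrist'):
    c=max(cv2.findContours(r['region'].astype(np.uint8),0,2)[0],key=cv2.contourArea)
    b=cv2.boxPoints(cv2.minAreaRect(c));print(r['conf'],b.tolist(),onz('wrist',b,128,p))
E
```

```text
time_s: 1.38
ee_pos: [390.8, 370.8, 214.2]
ee_rot: [179.9, 0.0, 153.0]
force: [0.4, -0.1, 1.3]
gripper_width: 44.0
time_s: 1.88
ee_pos: [438.1, 335.4, 214.0]
ee_rot: [180.0, -0.0, 153.2]
force: [-0.5, 0.9, 0.5]
gripper_width: 40.8
1.875 [438.12641002 335.40008329 213.97441939] [ 1.79994776e+02 -4.57818276e-02  1.53159941e+02] (array([365.9068137 , 371.4758195 , 384.87333777]), array([[ 0.25702086, -0.13053224, -0.95755837]]))
0.56 [[252.0, 322.0], [265.0, 322.0], [265.0, 351.0], [252.0, 351.0]] [[519.51531436 264.69766484 128.        ]
 [524.88706517 275.4289686  128.        ]
 [554.0270242  260.1251184  128.        ]
 [548.47261668 248.99306039 128.        ]]
```

View pics/w1.png

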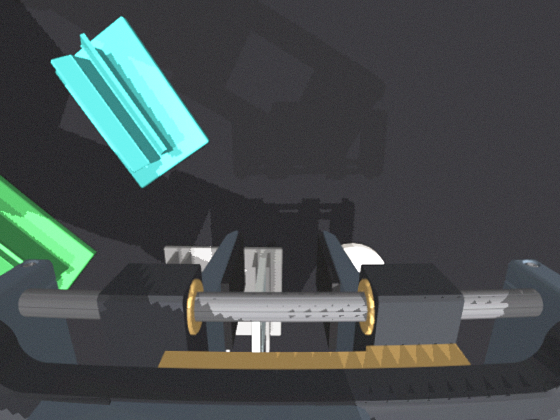

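```bash
python3 -m jog '0 0 0 2 -1.3 0 0.45; 0 0 0 4 -2.6 0 0.45; 0 0 0 6 -3.9 0 0.45; 0 0 0 8 -5.2 0 0.45; 0 0 0 8.6 -5.5 0 0.45'; python3 -m jog '0 0 0 0 0 0 0.45;0 0 0 0 0 0 0.45;0 0 0 0 0 0 0.45'
python3 - <<'E'
from h import *
s=env.state();p=camera_params('wrist');snap('wrist','w2');print(s['time_s'],s['ee_pos'],s['ee_rot'])
for r in spotter.trace('tall_mid','wrist'):
    c=max(cv2.findContours(r['region'].astype(np.uint8),0,2)[0],key=cv2.contourArea)
    b=cv2.boxPoints(cv2.minAreaRect(c));print(r['conf'],b.tolist(),onz('wrist',b,128,p))
import pickle;pickle.dump(p,open('p2','wb'))
E
```

```text
time_s: 2.6
ee_pos: [656.1, 195.9, 213.2]
ee_rot: [-180.0, 0.0, 153.0]
force: [-0.5, -1.0, -0.4]
gripper_width: 40.9
time_s: 2.98
ee_pos: [653.0, 198.4, 214.5]
ee_rot: [180.0, -0.0, 153.2]
force: [0.2, 0.2, -0.0]
gripper_width: 41.2
2.975 [652.99753071 198.40375613 214.50890412] [ 1.79978765e+02 -8.78316950e-03  1.53205443e+02]
0.93 [[276.0, 0.0], [289.0, 0.0], [289.0, 140.0], [276.0, 140.0]] [[510.01270781 266.8138794  128.        ]
 [514.15425149 275.03633343 128.        ]
 [602.48685637 231.12702448 128.        ]
 [597.94894091 222.1295233  128.        ]]
```

View pics/w2.png

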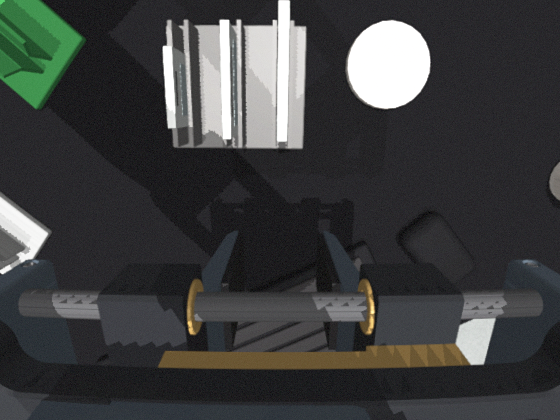

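The wrist picture shows the tall cassette's top edge at columns 276–289, rows 0–140. Its centre is about (555.5, 248.6) and it runs at −26.7°, which agrees with the top camera. Next I move over it, descend and grip.

```bash
python3 -m jog '0 0 0 -2 1 0 0.45; 0 0 0 -3.9 2 0 0.45; 0 0 0 -3.9 2 -0.5 0.45; 0 0 0 -3.9 2 -2 0.45; 0 0 0 -3.9 2 -3 0.45'; python3 -m jog '0 0 0 0 0 -1 0.45; 0 0 0 0 0 -1.5 0.45; 0 0 0 0 0 -1.9 0.45; 0 0 0 0 0 -1.9 0.45; 0 0 0 0 0 -1.9 0.45' && python3 - <<'E'
from h import *
snap('side','s1'); im=cv2.imread('pics/s1.png'); cv2.imwrite('pics/s1c.png',cv2.resize(im[40:200,200:360],None,fx=3.5,fy=3.5,interpolation=2)); print(env.state()['ee_pos'],env.state()['force'])
E
```

```text
time_s: 3.7
ee_pos: [556.5, 246.7, 137.5]
ee_rot: [-180.0, -0.0, 153.1]
force: [-0.5, 0.7, -0.1]
gripper_width: 40.8
time_s: 4.32
ee_pos: [557.4, 247.3, 92.3]
ee_rot: [179.9, 0.1, 153.1]
force: [1.2, 0.1, 0.8]
gripper_width: 41.1
[557.34806753 247.24371484  92.37969752] [ 0.41033348  1.17076697 -0.02236389]
```

View pics/s1c.png

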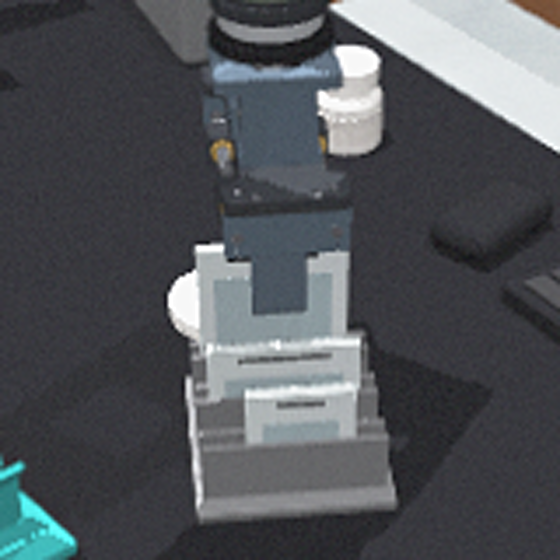

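The side view shows the finger centred in front of the tall cassette and clear of the low ones. Closing and lifting straight up.

```bash
python3 -m jog '0 0 0 0 0 0 0.2; 0 0 0 0 0 0 0; 0 0 0 0 0 0 0; 0 0 0 0 0 0 0; 0 0 0 0 0 0 0' 25; python3 -m jog '0 0 0 0 0 0 0; 0 0 0 0 0 0.4 0; 0 0 0 0 0 0.9 0; 0 0 0 0 0 1.4 0; 0 0 0 0 0 1.9 0'; python3 -m jog '0 0 0 0 0 0.7 0; 0 0 0 0 0 1.4 0; 0 0 0 0 0 2.1 0; 0 0 0 0 0 2.8 0; 0 0 0 0 0 2.8 0'; python3 - <<'E'
from h import *
snap('side','s2');im=cv2.imread('pics/s2.png'); cv2.imwrite('pics/s2c.png',cv2.resize(im[20:200,190:370],None,fx=3,fy=3,interpolation=2))
s=env.state();print(s['ee_pos'],s['force'],s['torque'])
E
```

```text
time_s: 5.0
ee_pos: [556.9, 247.3, 91.5]
ee_rot: [180.0, 0.0, 153.1]
force: [0.4, 0.3, 0.1]
gripper_width: 8.2
time_s: 5.62
ee_pos: [556.4, 246.4, 140.2]
ee_rot: [-179.9, 0.0, 153.1]
force: [-0.3, 0.6, -1.7]
gripper_width: 7.7
time_s: 6.25
ee_pos: [557.2, 246.7, 210.9]
ee_rot: [179.9, 0.1, 153.1]
force: [-0.3, 0.4, -1.9]
gripper_width: 8.1
[556.5992045  246.54648299 209.61927774] [ 0.15622716  0.22111784 -2.07315413] [-0.00788674 -0.00213729 -0.03485624]
```

View pics/s2c.png

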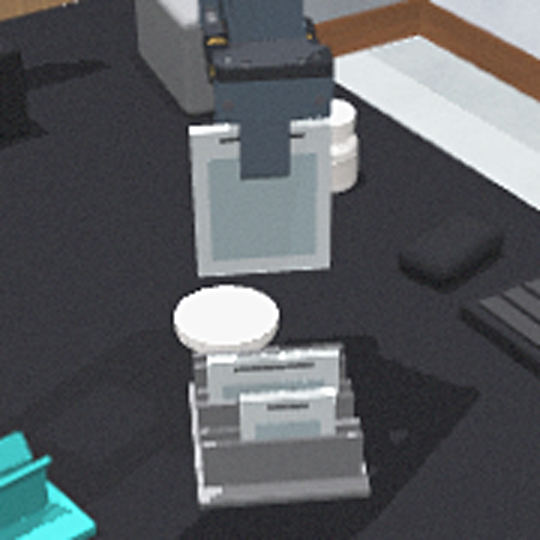

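The cassette is held level and clear of the rack, and both low cassettes are still in place. I carry it to a viewpoint just beyond the stand, with the jaws turned to its slot.

```bash
python3 -m jog '0 0 1 0.2 -1 0 0; 0 0 2.2 0.5 -3 0 0; 0 0 3.6 0.8 -5 0 0; 0 0 5 1.2 -7 0 0; 0 0 6.4 1.6 -9 0 0'; python3 -m jog '0 0 1.4 0.4 -2 0 0; 0 0 2.6 0.8 -4 0 0; 0 0 3.4 1 -5.6 0 0; 0 0 3.4 1 -6 0 0; 0 0 3.4 1 -6 0 0';python3 -m jog '0 0 0 0 0 0 0; 0 0 0 0 0 0 0;0 0 0 0 0 0 0'; python3 - <<'E'
from h import *
import pickle
s=env.state();p=camera_params('wrist');snap('wrist','w3');pickle.dump(p,open('p3','wb'));print(s['time_s'],s['ee_pos'],s['ee_rot'],s['force'])
for r in spotter.trace('stand','wrist'):
    c=max(cv2.findContours(r['region'].astype(np.uint8),0,2)[0],key=cv2.contourArea)
    b=cv2.boxPoints(cv2.minAreaRect(c));print(r['conf'],b.tolist(),onz('wrist',b,10,p))
E
```

```text
time_s: 6.92
ee_pos: [596.0, 20.2, 208.0]
ee_rot: [-180.0, -0.1, -174.7]
force: [0.8, 0.0, -1.5]
gripper_width: 8.1
time_s: 7.55
ee_pos: [621.0, -128.1, 208.1]
ee_rot: [179.9, -0.1, -158.0]
force: [0.6, -0.1, -1.6]
gripper_width: 7.6
time_s: 7.92
ee_pos: [621.8, -127.1, 209.1]
ee_rot: [180.0, 0.0, -157.8]
force: [-0.2, 0.2, -2.2]
gripper_width: 7.7
7.925 [ 621.76003818 -127.08593547  209.13091119] [ 1.79995162e+02  5.17068410e-03 -1.57845902e+02] [-0.2249323   0.15469475 -2.19030769]
0.72 [[435.42852783203125, 77.88612365722656], [441.610107421875, -7.419556617736816], [544.2162475585938, 0.0156707763671875], [538.03466796875, 85.32135009765625]] [[448.36982317 -16.50038837  10.        ]
 [370.18722633 -49.92625665  10.        ]
 [325.43634034  57.77407481  10.        ]
 [405.5496441   97.18940301  10.        ]]
0.7 [[228.0, 3.0], [326.0, 3.0], [326.0, 158.0], [228.0, 158.0]] [[ 465.79896515 -248.46406808   10.        ]
 [ 428.09388887 -155.7802326    10.        ]
 [ 573.63695603  -90.96192345   10.        ]
 [ 615.48007558 -193.70418045   10.        ]]
```

View pics/w3.png

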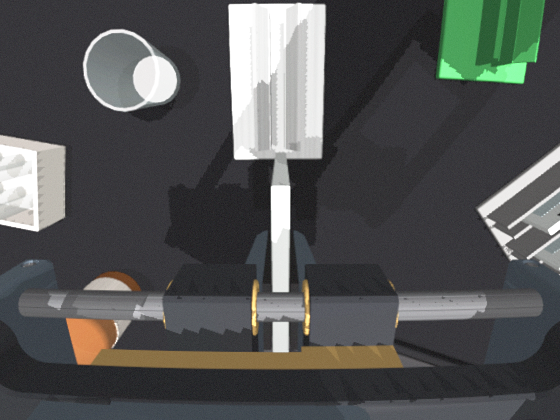

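```bash
python3 - <<'E'
from h import *
import pickle
from scipy.optimize import least_squares
im=cv2.imread('pics/w3.png')
cv2.imwrite('pics/w3c.png',cv2.resize(im[0:200,200:350],None,fx=4,fy=4,interpolation=2)[:,:,:])
p=pickle.load(open('p3','rb'))
C=np.array([[229,5],[325,3],[323,157],[235,158]],float)
C=cv2.cornerSubPix(cv2.cvtColor(im,6),C.astype(np.float32).reshape(-1,1,2),(5,5),(-1,-1),(3,50,.01)).reshape(-1,2);print(C)
def mod(v,L,z):
    a=v[2];R=np.array([[np.cos(a),-np.sin(a)],[np.sin(a),np.cos(a)]])
    return np.c_[np.array(L)@R.T+v[:2],np.full(len(L),z)]
L=[[-80,-50],[-80,50],[80,50],[80,-50]]
f=least_squares(lambda v:(proj('w',mod(v,L,10),p)-C).ravel(),[520,-170,np.radians(22.3)])
print(f.x[:2],np.degrees(f.x[2]),f.fun.round(1))
v=f.x
# wall mouth edges prediction and plate prediction
M=mod(v,[[s*65,y] for s in(-1,1) for y in(-17.5,17.5)],62);print('mouth',proj('w',M,p).round())
M=mod(v,[[s*65,y] for s in(-1,1) for y in(-7,7)],46);print('slot46',proj('w',M,p).round())
R=np.array([np.cos(np.radians(22.15)),np.sin(np.radians(22.15))]);n=np.array([-R[1],R[0]]);t=np.array([621.8,-127.1])
for z in (246,126): print('plate',z,proj('w',[np.r_[t-50*R+n*k,z] for k in(-4,4)],p).round(1))
E
```

```text
[[228.06566     3.8406756]
 [324.81976     3.8379729]
 [321.23123   158.02205  ]
 [233.71005   158.81526  ]]
[ 521.45844477 -171.97091112] 22.42019604625364 [-0.5 -0.2  0.6 -0.7  0.4  0.8 -0.4  0.4]
mouth [[256.   3.]
 [296.   3.]
 [259. 151.]
 [295. 151.]]
slot46 [[269.   8.]
 [284.   8.]
 [270. 149.]
 [284. 149.]]
plate 246 [[271.6 189.1]
 [290.7 189.1]]
plate 126 [[275.4 153.7]
 [285.8 153.7]]
```

View pics/w3c.png

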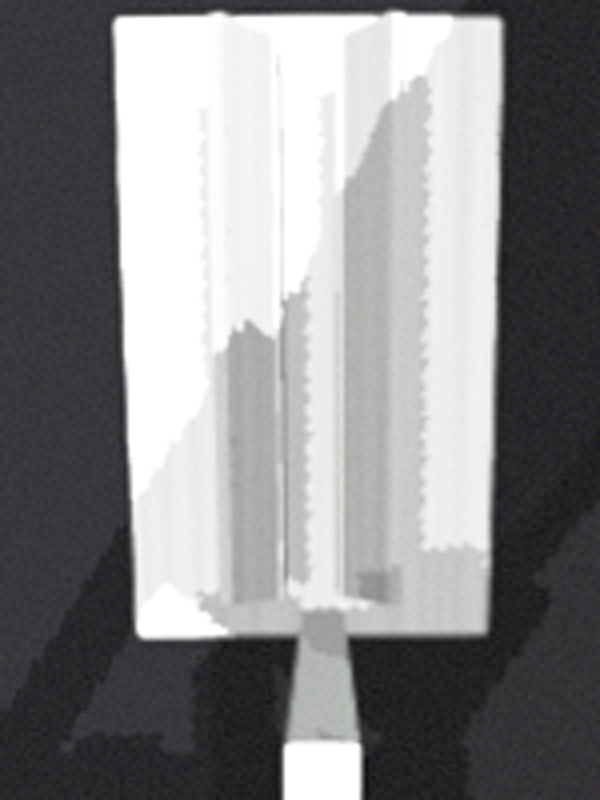

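The stand fit puts its middle at about (521.3, −171.5), direction 22.4°, with the slot edges at columns 270 and 286 of the full picture. The held cassette shows upright, aligned with the slot, and about 1.8 mm off the TCP along it. I move over the slot and lower into the mouth.

```bash
python3 -m jog '0 0 0.04 -1.5 -0.7 0 0; 0 0 0.04 -3 -1.3 0 0; 0 0 0.04 -3.96 -1.74 0 0; 0 0 0.04 -3.96 -1.74 0 0; 0 0 0.04 -3.96 -1.74 0 0'; python3 -m jog '0 0 0 0 0 -0.5 0; 0 0 0 0 0 -1.2 0; 0 0 0 0 0 -1.9 0; 0 0 0 0 0 -2.3 0; 0 0 0 0 0 -2.3 0'; python3 -m jog '0 0 0 0 0 0 0; 0 0 0 0 0 0 0'; python3 - <<'E'
from h import *
ims=[snap('side','s4')[150:320,300:450],snap('top','t4')[100:270,275:425]]
cv2.imwrite('pics/c4.png',cv2.resize(np.hstack(ims)[:,:,::-1],None,fx=2.6,fy=2.6,interpolation=2))
E
```

```text
time_s: 8.65
ee_pos: [523.6, -171.3, 209.3]
ee_rot: [-180.0, 0.1, -157.7]
force: [-0.8, -0.3, -0.8]
gripper_width: 7.8
time_s: 9.28
ee_pos: [522.5, -171.1, 150.3]
ee_rot: [179.9, -0.1, -157.7]
force: [0.5, 0.2, -1.8]
gripper_width: 8.0
time_s: 9.52
ee_pos: [523.2, -171.6, 152.2]
ee_rot: [-179.9, 0.1, -157.7]
force: [0.4, 0.4, -1.6]
gripper_width: 7.6
```

View pics/c4.png

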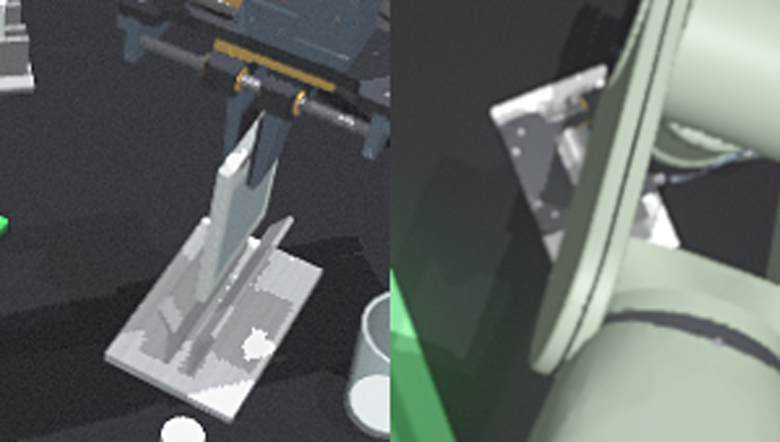

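The side view shows the cassette's lower edge over the mouth, between the two walls. I lower on gently and watch the force.

```bash
python3 -m jog '0 0 0 0 0 -0.4 0; 0 0 0 0 0 -0.8 0; 0 0 0 0 0 -1.2 0; 0 0 0 0 0 -1.6 0; 0 0 0 0 0 -1.6 0'; python3 -m jog '0 0 0 0 0 -0.15 0; 0 0 0 0 0 -0.3 0; 0 0 0 0 0 -0.45 0; 0 0 0 0 0 -0.6 0; 0 0 0 0 0 -0.6 0'; python3 -c "
from h import *
for i in range(2):
  grab_frame('side');s=env.state();print(s['ee_pos'],s['force'],s['torque'])"
```

```text
time_s: 10.25
ee_pos: [522.1, -171.3, 110.3]
ee_rot: [179.9, -0.1, -157.7]
force: [-1.2, -0.5, -1.4]
gripper_width: 7.8
time_s: 10.88
ee_pos: [522.5, -171.4, 96.1]
ee_rot: [180.0, -0.0, -157.7]
force: [0.5, 0.3, -1.9]
gripper_width: 7.5
[ 522.68303654 -171.47117864   96.33095048] [-0.12676842 -0.28901867 -1.64354893] [ 0.03565752  0.03807703 -0.02822525]
[ 522.82614311 -171.50233154   96.50283008] [-0.55548338 -0.60330894 -0.40456407] [ 0.02527312 -0.00337884  0.01076949]
```

Not touching anything yet. I go down the last few mm until the floor takes the load.

```bash
python3 -m jog '0 0 0 0 0 -0.04 0; 0 0 0 0 0 -0.08 0; 0 0 0 0 0 -0.08 0;0 0 0 0 0 -0.08 0'; python3 -m jog '0 0 0 0 0 -0.03 0; 0 0 0 0 0 -0.05 0; 0 0 0 0 0 -0.05 0'; python3 -c "
from h import *
for i in range(3):
  grab_frame('side');s=env.state();print(s['ee_pos'],s['force'],s['torque'])"
```

```text
time_s: 11.48
ee_pos: [522.8, -171.5, 94.5]
ee_rot: [180.0, 0.0, -157.7]
force: [-0.5, 0.8, -1.8]
gripper_width: 8.0
time_s: 11.85
ee_pos: [522.8, -171.5, 93.5]
ee_rot: [-180.0, 0.0, -157.7]
force: [-0.4, 1.0, 0.8]
gripper_width: 7.8
[ 522.82339688 -171.48107571   93.50513736] [ 0.17183508 -0.18087308  2.01932505] [ 0.10593093  0.24930658 -0.04577925]
[ 522.82092231 -171.49229135   93.50361038] [-0.94460712  0.60953528  0.84859719] [0.12200332 0.28297934 0.00036633]
[ 522.82588553 -171.49615188   93.49427291] [-0.21094629 -0.12914277  1.69655075] [ 0.1229214   0.25333517 -0.02827581]
```

```bash
python3 -m jog '0 0 0 0 0 -0.02 0; 0 0 0 0 0 -0.03 0; 0 0 0 0 0 -0.03 0;0 0 0 0 0 -0.03 0'; python3 -c "
from h import *
for i in range(2):
  grab_frame('side');s=env.state();print(s['ee_pos'],s['force'],s['torque'])"
```

```text
time_s: 12.5
ee_pos: [522.8, -171.5, 93.5]
ee_rot: [-180.0, 0.0, -157.7]
force: [-0.7, 0.4, 6.2]
gripper_width: 8.0
[ 522.86661886 -171.47447262   93.48766615] [-1.07152176  1.00565062  7.20049223] [0.25521066 0.61376224 0.01403406]
[ 522.88715982 -171.49061519   93.4731917 ] [-1.74797572  1.87281655  6.27250949] [ 0.21757751  0.63469089 -0.01977682]
```

The cassette is firmly on the floor: about 6 N, with the TCP stopped at 93.5. I ease the grip, open part way and withdraw straight up.

```bash
python3 -m jog '0 0 0 0 0 0 0; 0 0 0 0 0 0 0' 5; python3 -m jog '0 0 0 0 0 0.02 0.15; 0 0 0 0 0 0.02 0.3; 0 0 0 0 0 0.02 0.45; 0 0 0 0 0 0.02 0.45; 0 0 0 0 0 0.02 0.45'; python3 -m jog '0 0 0 0 0 0.5 0.45; 0 0 0 0 0 1.3 0.45; 0 0 0 0 0 2.3 0.45; 0 0 0 0 0 3.5 0.45; 0 0 0 0 0 4.7 0.45'; python3 -m jog '0 0 0 -1 1.5 0 0.45; 0 0 0 -2 3.5 0 0.45; 0 0 0 -3 5.5 0 0.45; 0 0 0 -4 7.5 0 0.45; 0 0 0 -4 9 0 0.45'; python3 -m jog '0 0 0 0 0 0 0.45; 0 0 0 0 0 0 0.45'; python3 - <<'E'
from h import *
a=snap('side','s5');b=snap('top','t5')
for q,n in [('tall_mid','side'),('tall_mid','top')]:
    print(n,[(r['box'],round(r['conf'],2)) for r in spotter.look_for(q,n)])
X=[520.9,-172.1];R=np.array([np.cos(.391),np.sin(.391)]);N=np.array([-R[1],R[0]])
S=np.array([521.3,-171.6])
Q=[np.r_[S+k*R+m*N,z] for z in(10,130) for k in(-50,50) for m in(-4,4)]
for n in('side','top'):print(n,proj(n,Q).round().tolist())
f=lambda im,r,c:cv2.resize(im[r:r+150,c:c+130],(390,450),interpolation=2)
cv2.imwrite('pics/c5.png',np.hstack([f(a,180,325),f(b,100,290)])[:,:,::-1])
E
```

```text
time_s: 12.85
ee_pos: [522.9, -171.5, 93.5]
ee_rot: [-180.0, 0.0, -157.7]
force: [-2.4, 0.5, 7.6]
gripper_width: 7.8
time_s: 13.48
ee_pos: [522.8, -171.5, 92.9]
ee_rot: [180.0, -0.0, -157.7]
force: [-0.3, 0.8, -0.0]
gripper_width: 41.2
time_s: 14.1
ee_pos: [522.8, -171.5, 212.4]
ee_rot: [-180.0, 0.0, -157.7]
force: [-0.7, 0.3, 0.3]
gripper_width: 41.1
time_s: 14.72
ee_pos: [421.0, 55.0, 211.6]
ee_rot: [-180.0, 0.1, -157.7]
force: [0.6, 0.3, 1.2]
gripper_width: 41.0
time_s: 14.98
ee_pos: [423.0, 53.2, 211.0]
ee_rot: [-180.0, 0.0, -157.7]
force: [0.5, 0.3, 0.6]
gripper_width: 41.2
side [([369.2, 207.9, 38.5, 80.1], 0.94)]
top []
side [[373.0, 287.0], [369.0, 285.0], [396.0, 252.0], [392.0, 251.0], [382.0, 242.0], [377.0, 240.0], [406.0, 208.0], [402.0, 206.0]]
top [[361.0, 189.0], [357.0, 190.0], [342.0, 145.0], [339.0, 146.0], [372.0, 184.0], [368.0, 186.0], [352.0, 135.0], [348.0, 136.0]]
```

View pics/c5.png

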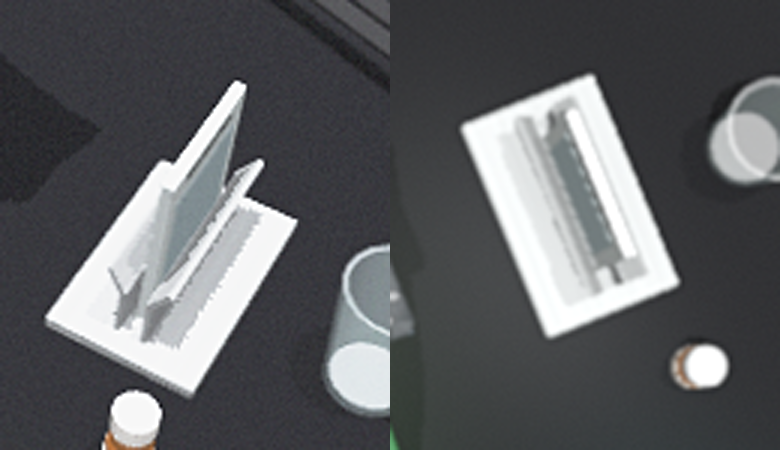

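The cassette stands upright in the slot. In both pictures its top and bottom edges lie within about 2 px of where a seated, centred plate should project. Handing in.

```bash
python3 -c "
from h import *
grab_frame('top')
for q in ['wide_mid','narrow_mid']: print(q,[(r['box'],r['conf']) for r in spotter.look_for(q,'top')][:2])
print(env.state()['time_s'],env.job_done())"
```

```text
wide_mid [([151.1, 136.6, 29.7, 45.9], 0.73)]
narrow_mid [([182.2, 151.3, 17.4, 15.2], 0.49)]
the job is handed in; nothing more can be done
15.325 None
```

I drew the tall cassette straight up out of the rack by its top edge and stood it upright in the middle of the steel stand's slot. I handed the job in at about 15.3 s of the 48 s allowed.

- **Seating:** I lowered it until the slot floor pushed back with 6–7 N, with the TCP stopped at 93.5 mm. That is the height expected for a plate on the floor. I then let go and withdrew straight up; the arm finished well clear.
- **Final pictures:** The cassette stands upright, and its edges match a seated, centred plate to about 2 px in both the side and top views. The network found it in the side view (0.94) but missed it in the top view, so there I relied on the picture itself.
- **Low cassettes:** The wide one's final box matches its first one. The narrow one's last box was smaller and low-confidence (0.49), so that check is weak; the arm was in the area and may have partly hidden it. The side picture after the lift showed both still standing in the rack.

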